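Turn the bench timer over and stand it on its prop leg

TASK

The bench timer was wiped down and left lying on its face, with the folded prop leg on its back uppermost. Swing the leg out until it snaps fully open, turn the timer right way round and stand it on its leg and bottom edge in the middle of the grey-blue mat, square to the mat, with its display facing the mat's yellow edge. Never let the timer drop or fall over, leave everything else on the bench undisturbed, and let go of the timer once it stands still.

Things in the scene. Friction and masses are not known exactly. Their poses are not given: they have to be found in the camera images.
- timer_center (a point): Centre of the timer's white box housing: 100 mm long (own x), 66 wide (own y), 28 thick (own z), 0.2 kg, flat sides. Own +x points to its top edge, +z out of its back, -z out of its face (display, keys). It starts face down on the bench, back up, centre 14 mm high. Its back is flat but for the leg and its two hinge lugs, 13 mm proud at own x +18, y +-17.5 mm
- timer_hinge (a point): Middle of the prop leg's hinge pin on the timer: 18 mm from timer_center toward the top edge (own x), 9 mm proud of the back (own z +23 mm from the centre). The pin runs along own y; axes as timer_center
- timer_foot (a point): Centre of the orange rubber foot at the leg's free end: a roller 14 mm in diameter, 30 mm long along the timer's y, 54.7 mm from the hinge pin. Folded, it lies over the back near the bottom edge, its centre 9 mm and underside 2 mm above the back. The leg is a grey plate 24 mm wide, 4 mm thick
- timer_leg (a joint): Angle of the prop leg, rad: 0 folded on the back, 1.05 fully open at its stop. It opens by turning about the timer's own +y (the foot rises off the back). A weak over-centre spring (at most 0.025 N m, 0.45 N at the foot) pulls it shut below 0.5 rad and snaps it open and holds it above
- timer_heel (a point): Middle of the back edge of the timer's bottom end (own x -50, z +14 mm from its centre; axes as timer_center). Standing on its open leg the timer rests on this edge and the foot, leaning back 30 deg from upright: centre 50 mm up and 13 mm from this edge toward the foot, foot centre 69 mm behind this edge. It can also stand upright on its flat 28 mm bottom end, leg folded or open
- mat_top (a point): Centre of the top of the grey-blue ribbed mat that is the timer's place, 150 mm (own x) by 120 mm (own y), 3 mm thick, fixed to the bench. The edge at own -x has a 12 mm yellow stripe: the display must face that way (the leg then points to own +x)
- centrifuge: White mini centrifuge with clear dome, 150 by 135 mm, 115 mm high, fixed; origin at the centre of its underside. Bystander
- rack: Pale-blue rack full of white PCR tubes, 126 (own x) by 84 (own y) mm, 26 mm high, loose; origin at the centre of its underside. Bystander
- bottle: White round bottle with a green label, 52 mm in diameter, 150 mm high, loose; origin at the centre of its underside. Bystander
- carton: White and pale-blue carton, 80 (own x) by 115 (own y) mm, 60 mm high, loose; origin at the centre of its underside. Bystander
Mind the look-alikes: they are no part of the job. What is shaped like the part that bears timer_center but brown or pink is not meant.

How it is judged:
By the outcome, as a careful person would: the job done as asked, in the order asked, and still so for the second after the job is handed in, with the robot touching nothing.
It also fails if it takes over 72 s, if anything falls off the work surface, if the arm or the gripper's body presses on something with over 40 N, if the wrist force passes 120 N, or if a joint passes its speed limit or range.

ROBOT

A 7-joint arm with a two-finger parallel gripper is mounted at the origin on the work surface. World frame = base frame: x ahead of the robot, y to its left, z up, the work surface at z = 0. Lengths are in m, angles in rad, forces in N, time in s.
With the tool pointing down it reaches from about 0.35 to 0.9 m from the base axis. Payload 7.2 kg.
Tool frame: the origin (TCP) lies between the finger pads; the fingertips stand 8 mm ahead of it and the grasp point (between the pads) lies 11 mm behind it; x points along the fingers, y is the direction in which the jaws open and shut, and the axes are right-handed (so a half turn about x gives the same grasp; the last joint's range is limited). The gripper opens to 85 mm and grips with 20 to 120 N. Pads are 22 mm wide; open, the fingers measure 114 mm over their backs; the gripper's body (76 mm by 85 mm) begins 54 mm behind the grasp point. The pads swing forward as they close: fully open they stand 13 mm farther back than shut.
Start: joints at [-1.351, 0.411, -0.013, 1.596, 0.006, 1.134, -0.082], TCP at [0.177, 0.599, 0.239] pointing down, gripper open.
Joint ranges: [-2.95, 2.95], [-0.29, 1.99], [-1.47, 1.44], [0.14, 2.54], [-1.03, 4.17], [0.13, 1.85], [-2.86, 2.86]. Speed limits (rad/s): [2.39, 2.39, 3.01, 3.01, 3.14, 3.14, 3.14].

INTERFACE

Orientations are given as a unit quaternion [x, y, z, w].
In Python, from bench import telemetry, eyes, ticket gives the robot as it stands.
- The arm moves only by the tool drive_tool, never from a script. Its argument "moves" is a list of rows, each a list of 3 entries, a list of its own where there are three numbers: the shift along the tool's x, y, z in units of 50 mm (1.0 is 50 mm), then the turn about the tool's x in units of 5 degrees (1.0 is 5 degrees), then the opening, from -1 (shut) to 1 (fully open), so that 0 is half open. In form: [[[tx, ty, tz], spin, grip], ...]. A call has 1 to 10 rows; each row shifts and turns the pose as measured when the row begins, along the tool's axes as they then stand; what a row does not reach is not made up. A row lasts 1/8 s, in which the tool goes at most 62.5 mm and 10.7 degrees, less where a joint would pass 70% of its speed; a pose out of reach is approached as far as the arm can. A call is refused whole if a number of a shift passes 1 or a number of a turn 1, either way. A call with a gripper value outside its range is refused whole. The fingers move at their own pace and stop on an object; the grip force is fixed at half the most. Time passes only in rows, so rows that do not move let the fingers close. It gives the time, the measured TCP pose, the force and the opening at its end, in the units of the state.
- telemetry.observe(): the state, without advancing time (a new reading comes with each control period).
- eyes.camera(name): name is "scene" or "top" or "wrist"; returns the picture (420x560x3 uint8, red, green, blue); there is no depth.
- eyes.camera_model(name): a dict with "fx", "fy", "cx", "cy" (pixels), "rvec" (rotation vector, rad) and "tvec" (3), from world to camera coordinates, as OpenCV has them. Camera axes: x right, y down, z forward; pixel columns grow to the right and rows downward; lengths in m; the calibration is good to about 2 mm. A picture is of the moment at which its call begins: read the wrist's pose just before it. camera_model takes no time and is no camera call; for the wrist camera it gives the pose at the moment of the call.
- ticket.close_job(): hands the job in, once; it reports no verdict.
The state is a dict: "time_s": time; "joint_positions": joint angles; "joint_velocities": joint speeds; "tau": joint torques, N m; "tcp_pos": TCP position; "eef_rot": TCP orientation; "contact_force": force on the tool from outside, world axes, zero at the start; "moment": the same for the moment, N m; "grip_width": finger opening in m.
Only numpy, scipy, OpenCV 4.12 (cv2) and the standard library are available. Lean on these libraries where they do the work, as an engineer would, in place of code of your own. Each camera call takes 0.05 s, during which the arm holds its last target. There are 200 camera calls.

## Working session

There is one attempt and no reset: what is moved stays moved. The work goes in short steps, Python scripts to look and compute and a tool call to move; the robot and the scene stay as the last step left them, time stands still between calls to the robot, and variables do not carry over. Pictures are saved under pics/ and viewed, about 8 in all and at most 12, crops included, and the job is handed in when it is done.

Besides the shell and the picture viewer there is one more tool, called after "Request:" as name([rows], argument=value, ...), one row to a line, values as JSON. drive_tool: Moves the arm, as the interface text tells. Its arguments: {"type":"object","properties":{"moves":{"type":"array","items":{"type":"array"}}},"required":["moves"]}

```bash
mkdir -p pics; ls; python3 - <<'E'
from bench import telemetry, eyes
import cv2,numpy as np
s=telemetry.observe(); print(s)
for n in ("scene","top"):
    im=eyes.camera(n); cv2.imwrite(f"pics/{n}0.png",im[:,:,::-1]); print(n,eyes.camera_model(n))
E
```

```text
pics
{'time_s': 0.0, 'joint_positions': array([-1.35118065,  0.41194013, -0.01271626,  1.59707613,  0.00562547,
        1.1342858 , -0.08220431]), 'joint_velocities': array([-0.00055291,  0.00486005,  0.0018083 , -0.0002838 ,  0.0008758 ,
       -0.00211304,  0.00184231]), 'tau': array([-9.76933952e-04, -6.00622272e+01,  6.81875031e-01, -2.99418265e+01,
        1.38598768e-02,  1.03633126e-02, -3.61663169e-06]), 'tcp_pos': array([0.17731581, 0.59880172, 0.23841484]), 'eef_rot': array([ 0.10080434,  0.69983458, -0.10198567,  0.69976351]), 'contact_force': array([ 0.11658488, -0.35104513, -0.21272222]), 'moment': array([ 0.0663317 ,  0.00959799, -0.03204254]), 'grip_width': 0.0856238593984688}
scene {'fx': 529.2157909790957, 'fy': 529.2157909790957, 'cx': 282.55511254566625, 'cy': 204.4314132693174, 'rvec': array([ 2.05349233,  1.52360795, -0.51839489]), 'tvec': array([-0.17731109, -0.38301173,  1.94575012])}
top {'fx': 477.8732692886231, 'fy': 477.8732692886231, 'cx': 283.3886225275282, 'cy': 210.438235919513, 'rvec': array([ 2.15780053, -2.10274234,  0.1433126 ]), 'tvec': array([0.00778537, 0.52592765, 1.39246533])}
```

View pics/top0.png

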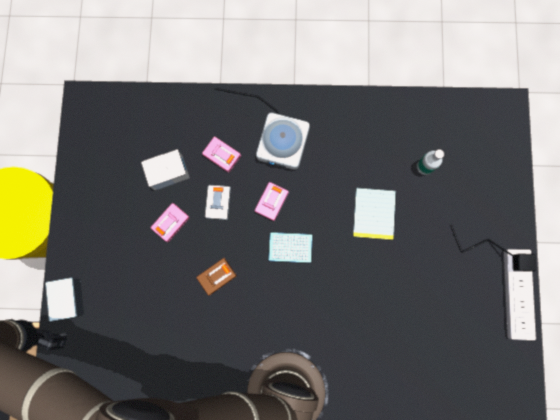

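View pics/scene0.png

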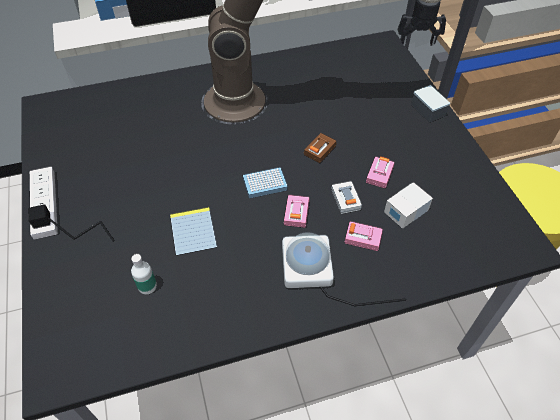

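The top view shows the white timer at about (217,202) with its orange foot at (217,189), pointing away from the robot. The mat is at (375,213), with its yellow edge (374,235) towards the robot. The pink and brown boxes are look-alikes. I'll measure next.

```bash
cat > h.py <<'E'
import numpy as np, cv2
from bench import telemetry, eyes
from scipy.spatial.transform import Rotation as R
def ray(m,u,v,z):
    Rm=cv2.Rodrigues(m["rvec"])[0]; c=-Rm.T@m["tvec"]
    d=Rm.T@np.array([(u-m["cx"])/m["fx"],(v-m["cy"])/m["fy"],1]); return c+d*(z-c[2])/d[2]
def proj(m,P): return cv2.projectPoints(np.array(P,float).reshape(-1,3),m["rvec"],m["tvec"],np.array([[m["fx"],0,m["cx"]],[0,m["fy"],m["cy"]],[0,0,1.]]),None)[0].reshape(-1,2)
def blobs(mask,roi,amin=15):
    x0,y0,x1,y1=roi; k=np.zeros_like(mask,dtype=np.uint8); k[y0:y1,x0:x1]=mask[y0:y1,x0:x1]
    cs=cv2.findContours(k,cv2.RETR_EXTERNAL,cv2.CHAIN_APPROX_NONE)[0]
    return sorted([c for c in cs if cv2.contourArea(c)>=amin],key=cv2.contourArea,reverse=True)
def state():
    s=telemetry.observe(); r=R.from_quat(s["eef_rot"]).as_matrix()
    print("t",round(s["time_s"],2),"tcp",s["tcp_pos"].round(4),"F",s["contact_force"].round(2),"w",round(s["grip_width"],4)); print("tool axes (cols)\n",r.round(3)); return s,r
E
python3 - <<'E'
from h import *
state()
for n,roi,mroi in (("top",(203,182,234,223),(345,182,405,245)),("scene",(325,175,365,220),(160,200,225,260))):
    im=cv2.imread(f"pics/{n}0.png"); m=eyes.camera_model(n); hsv=cv2.cvtColor(im,cv2.COLOR_BGR2HSV).astype(int)
    V=hsv[...,2];S=hsv[...,1];H=hsv[...,0]
    org=(H>3)&(H<16)&(S>130)&(V>120)
    cs=blobs(org,roi,4)
    for c in cs[:2]:
        M=c.reshape(-1,2).mean(0); print(n,"foot",M,cv2.contourArea(c),ray(m,*M,.037).round(4))
    c=blobs(V>90,roi)[0]
    r=cv2.minAreaRect(c); pts=cv2.boxPoints(r)
    print("timer box",[ray(m,*p,.026)[:2].round(4).tolist() for p in pts],ray(m,*r[0],.026).round(4))
    c=blobs(V>90,mroi)[0]; r=cv2.minAreaRect(c); pts=cv2.boxPoints(r)
    W=np.array([ray(m,*p,.003)[:2] for p in pts]); print("mat",W.round(4).tolist(),W.mean(0),np.linalg.norm(np.diff(W,axis=0),axis=1))
    y=(H>22)&(H<35)&(S>120)&(V>120); c=blobs(y,mroi)[0].reshape(-1,2).mean(0); print("yellow",ray(m,*c,.003))
E
```

```text
t 0.1 tcp [0.1773 0.5989 0.2385] F [-0.19  0.14  0.16] w 0.0855
tool axes (cols)
 [[-0.     0.284  0.959]
 [-0.001  0.959 -0.284]
 [-1.    -0.001  0.   ]]
timer box [[0.4998, 0.2624], [0.6062, 0.258], [0.6009, 0.1855], [0.4947, 0.1907]] [0.5501 0.2241 0.026 ]
mat [[0.4538, -0.1896], [0.6111, -0.198], [0.6064, -0.3252], [0.4496, -0.3148]] [ 0.53022054 -0.2568935 ] [0.15746415 0.12735766 0.15712397]
yellow [ 0.45968208 -0.25263951  0.003     ]
scene foot [350.69565217 201.04347826] 25.5 [0.5906 0.2218 0.037 ]
timer box [[0.5036, 0.1844], [0.4915, 0.263], [0.6185, 0.251], [0.6285, 0.176]] [0.562  0.2182 0.026 ]
mat [[0.4542, -0.3201], [0.4601, -0.1937], [0.6127, -0.2031], [0.6054, -0.3224]] [ 0.53308501 -0.25985829] [0.1265235  0.15286186 0.11952974]
yellow [ 0.46394556 -0.25540845  0.003     ]
```

Request:
drive_tool([
  [[0, 0, 0], -0.95, 1],
  [[0, 0, 0], -0.95, 1],
  [[0, 0, 0], -0.9, 1],
  [[0, -0.9, 0.95], 0, 1],
  [[0, -0.9, 0.95], 0, 1],
  [[0, -0.9, 0.95], 0, 1],
  [[0, -0.9, 0.95], 0, 1],
  [[0, -0.9, 0.95], 0, 1],
  [[0, -0.9, 0.95], 0, 1],
  [[0, 0, 0], 0, 1],
])

```text
time_s: 1.35
tcp_pos: [0.4437, 0.3251, 0.2347]
eef_rot: [0.009, 0.708, -0.014, 0.706]
contact_force: [-0.8, 0.3, 0.1]
grip_width: 0.0854
```

Request:
drive_tool([
  [[0, -0.7, 0.65], 0, 1],
  [[0, -0.7, 0.65], 0, 1],
  [[0, -0.6, 0.6], 0, 1],
  [[0, 0, 0], 0, 1],
  [[0, 0, 0], 0, 1],
])

```text
time_s: 1.98
tcp_pos: [0.5353, 0.2225, 0.2332]
eef_rot: [0.007, 0.71, -0.013, 0.705]
contact_force: [0.0, 0.2, -0.0]
grip_width: 0.0851
```

```bash
python3 - <<'E'
from h import *
state(); im=eyes.camera("wrist"); m=eyes.camera_model("wrist"); cv2.imwrite("pics/w1.png",im[:,:,::-1]); np.save("w1.npy",m,allow_pickle=True)
Rm=cv2.Rodrigues(m["rvec"])[0]; print(m["fx"],-Rm.T@m["tvec"],Rm[2])
E
```

```text
t 1.98 tcp [0.5353 0.2225 0.2332] F [ 0.03  0.15 -0.01] w 0.0851
tool axes (cols)
 [[-0.007  0.029  1.   ]
 [-0.008  1.    -0.029]
 [-1.    -0.008 -0.007]]
289.04838233734426 [0.45574004 0.22525291 0.36709035] [ 0.30602929 -0.01607588 -0.95188636]
```

View pics/w1.png

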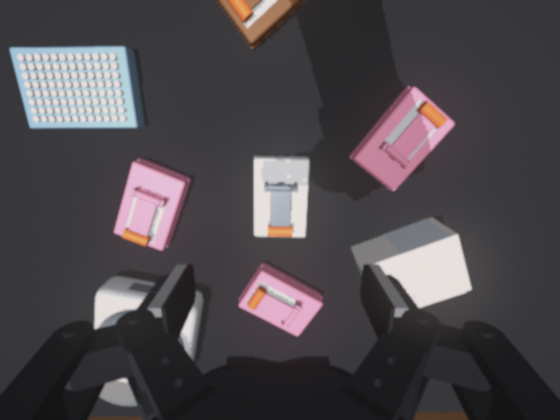

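The timer spans about (253–308, 157–237), with its foot at (280,231). It lies square to the tool and has free space around it. Now I'll refine its position.

```bash
cat >> h.py <<'E'
def find(im,m,roi,hz=.037,tz=.028):
    hsv=cv2.cvtColor(im,cv2.COLOR_BGR2HSV).astype(int); H,S,V=hsv[...,0],hsv[...,1],hsv[...,2]
    o=blobs((H>3)&(H<18)&(S>130)&(V>110),roi,8)
    if o:
        r=cv2.minAreaRect(o[0]); print("foot px",np.round(r[0],1),np.round(r[1],1),"->",ray(m,*r[0],hz).round(4))
    w=blobs((V>150)&(S<40),roi)[0]; r=cv2.minAreaRect(w); P=np.array([ray(m,*p,tz)[:2] for p in cv2.boxPoints(r)])
    e=np.diff(np.vstack([P,P[:1]]),axis=0); print("box",P.round(4).tolist(),"c",P.mean(0).round(4),"len",np.linalg.norm(e,axis=1).round(4),"ang",np.degrees(np.arctan2(e[:,1],e[:,0])).round(1))
E
python3 - <<'E'
from h import *
m=np.load("w1.npy",allow_pickle=True).item(); find(cv2.imread("pics/w1.png"),m,(240,140,320,245))
E
```

```text
foot px [280.  231.5] [ 9. 22.] -> [0.5907 0.2218 0.037 ]
box [[0.5001, 0.1927], [0.5018, 0.2567], [0.6028, 0.2571], [0.601, 0.1872]] c [0.5514 0.2234] len [0.064  0.101  0.0699 0.1011] ang [ 88.4   0.2 -91.5 176.9]
```

Request:
drive_tool([
  [[0.8, 0, 0.4], 0, -0.05],
  [[0.9, 0, 0.4], 0, -0.05],
  [[0.9, 0, 0.3], 0, -0.05],
  [[0.4, 0, 0], 0, -0.05],
  [[0, 0, 0], 0, -0.05],
  [[0, 0, 0], 0, -0.05],
])

```text
time_s: 2.78
tcp_pos: [0.5869, 0.2303, 0.0805]
eef_rot: [0.005, 0.709, -0.007, 0.705]
contact_force: [0.4, -0.3, 0.4]
grip_width: 0.0405
```

```bash
python3 - <<'E'
from h import *
state(); im=eyes.camera("wrist")[:,:,::-1]; m=eyes.camera_model("wrist"); cv2.imwrite("pics/w2.png",im); np.save("w2.npy",m,allow_pickle=True)
print(proj(m,[[.588,.2225,.037],[.601,.2225,.028],[.5,.2225,.028],[.588,.2375,.037],[.588,.2075,.037]]))
E
```

```text
t 2.77 tcp [0.5869 0.2303 0.0805] F [ 0.36 -0.34  0.41] w 0.0405
tool axes (cols)
 [[-0.006  0.016  1.   ]
 [-0.003  1.    -0.016]
 [-1.    -0.003 -0.006]]
[[266.26389332 242.99077863]
 [267.25903585 254.39716248]
 [262.84501861 103.90211547]
 [288.64533839 242.68930143]
 [243.90487046 243.2919538 ]]
```

View pics/w2.png

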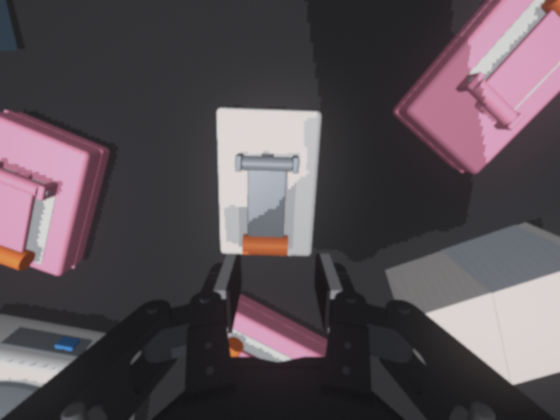

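The roller is at (265,244), which matches the prediction. Next I centre on it, descend and close lightly.

Request:
drive_tool([
  [[0.4, -0.16, 0.02], 0, -0.1],
  [[0.38, 0, 0], 0, -0.1],
  [[0, 0, 0], 0, -0.2],
  [[0, 0, 0], 0, -0.25],
  [[0, 0, 0], 0, -0.3],
  [[0, 0, 0], 0, -0.3],
])

```text
time_s: 3.58
tcp_pos: [0.5896, 0.2252, 0.0461]
eef_rot: [0.006, 0.707, -0.004, 0.707]
contact_force: [-0.2, -1.6, -0.9]
grip_width: 0.0295
```

Request:
drive_tool([
  [[0, -0.04, -0.02], 0, -0.18],
  [[0.14, 0, 0], 0, -0.18],
  [[0, 0, 0], 0, -0.22],
  [[0, 0, 0], 0, -0.32],
  [[0, 0, 0], 0, -0.34],
  [[0, 0, 0], 0, -0.34],
])

```text
time_s: 4.32
tcp_pos: [0.5891, 0.2238, 0.0396]
eef_rot: [0.006, 0.706, -0.004, 0.708]
contact_force: [-0.1, -0.2, 1.2]
grip_width: 0.0282
```

```bash
python3 - <<'E'
from h import *
state(); im=eyes.camera("wrist")[:,:,::-1]; cv2.imwrite("pics/w3.png",im[100:400,120:440])
E
```

```text
t 4.33 tcp [0.5891 0.2238 0.0396] F [-0.07 -0.19  1.19] w 0.0282
tool axes (cols)
 [[ 0.002  0.014  1.   ]
 [ 0.003  1.    -0.014]
 [-1.     0.003  0.002]]
```

View pics/w3.png

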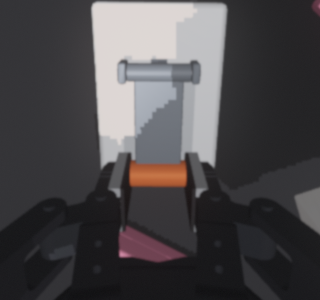

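Request:
drive_tool([
  [[0, 0, 0], 0, -0.37],
  [[0, 0, 0], 0, -0.37],
])

```text
time_s: 4.62
tcp_pos: [0.5891, 0.2238, 0.0397]
eef_rot: [0.006, 0.706, -0.004, 0.708]
contact_force: [-1.3, -0.7, 1.9]
grip_width: 0.0284
```

Request:
drive_tool([
  [[-0.16, 0, -0.01], 0, -0.37],
  [[-0.16, 0, -0.04], 0, -0.37],
  [[-0.15, 0, -0.06], 0, -0.37],
  [[0, 0, 0], 0, -0.37],
])

```text
time_s: 5.12
tcp_pos: [0.5827, 0.2237, 0.0643]
eef_rot: [0.006, 0.707, -0.004, 0.708]
contact_force: [-0.8, 0.4, -1.4]
grip_width: 0.0278
```

Request:
drive_tool([
  [[-0.14, 0, -0.08], 0, -0.37],
  [[-0.13, 0, -0.1], 0, -0.37],
  [[-0.1, 0, -0.12], 0, -0.37],
  [[0, 0, 0], 0, -0.37],
])

```text
time_s: 5.62
tcp_pos: [0.5663, 0.2239, 0.0841]
eef_rot: [0.006, 0.707, -0.004, 0.708]
contact_force: [-0.3, -0.0, -2.3]
grip_width: 0.0279
```

```bash
python3 - <<'E'
from h import *
state(); im=eyes.camera("wrist")[:,:,::-1]; s=eyes.camera("scene")[:,:,::-1]
a=cv2.resize(im[60:360,120:440],None,fx=1.2,fy=1.2); b=cv2.resize(s[150:240,300:400],None,fx=4,fy=4)
cv2.imwrite("pics/w4.png",np.hstack([a,b]))
E
```

```text
t 5.62 tcp [0.5663 0.2239 0.0841] F [-0.29 -0.03 -2.32] w 0.0279
tool axes (cols)
 [[ 0.001  0.013  1.   ]
 [ 0.003  1.    -0.013]
 [-1.     0.003  0.001]]
```

View pics/w4.png

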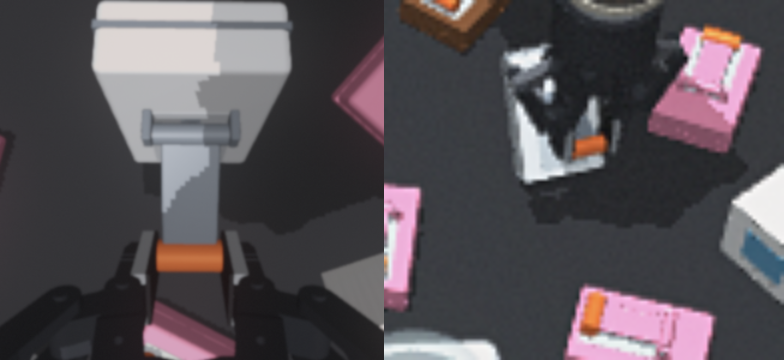

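The timer hangs by its foot: the leg is roughly level, the top end is up, and the weight reads about 2.3 N. This is the right turning direction. I'll tighten the grip, lift a little and check.

Request:
drive_tool([
  [[0, 0, 0], 0, -0.5],
  [[0, 0, 0], 0, -0.7],
  [[0, 0, 0], 0, -0.7],
  [[-0.2, 0, 0], 0, -0.7],
  [[-0.4, 0, 0], 0, -0.7],
  [[-0.4, 0, 0], 0, -0.7],
  [[-0.3, 0, 0], 0, -0.7],
  [[0, 0, 0], 0, -0.7],
])

```text
time_s: 6.72
tcp_pos: [0.5671, 0.2232, 0.1519]
eef_rot: [0.006, 0.707, -0.004, 0.708]
contact_force: [-0.1, -0.5, -2.2]
grip_width: 0.0279
```

```bash
python3 - <<'E'
from h import *
state(); im=eyes.camera("wrist")[:,:,::-1]; s=eyes.camera("scene")[:,:,::-1]
a=cv2.resize(im[60:360,120:440],None,fx=1.2,fy=1.2); b=cv2.resize(s[130:220,300:400],None,fx=4,fy=4)
cv2.imwrite("pics/w5.png",np.hstack([a,b])); m=eyes.camera_model("wrist"); print(m)
E
```

```text
t 6.72 tcp [0.5671 0.2232 0.1519] F [-0.12 -0.46 -2.21] w 0.0279
tool axes (cols)
 [[ 0.001  0.014  1.   ]
 [ 0.002  1.    -0.014]
 [-1.     0.002  0.001]]
{'fx': 289.04838233734426, 'fy': 289.04838233734426, 'cx': 277.59740095501246, 'cy': 209.2575275768785, 'rvec': array([-2.06431065, -2.0351301 , -0.32698378]), 'tvec': array([-0.2307258 , -0.54684935,  0.11866157])}
```

View pics/w5.png

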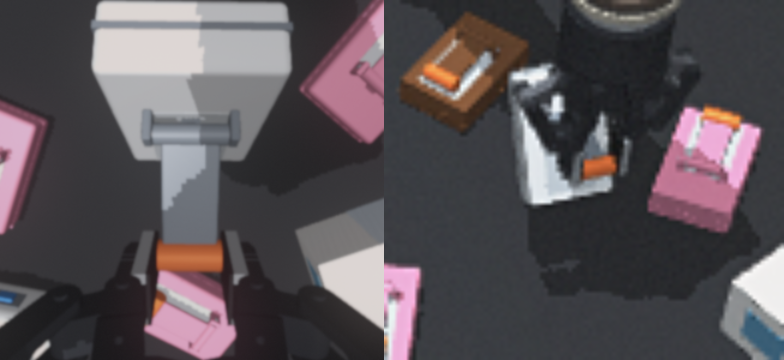

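The timer is held rigidly by its foot. Next I'll estimate the leg and timer angles from the pixel features: pin at about (279,168), back-top edge at about row 121, and foot at (278,273).

```bash
python3 - <<'E'
from h import *
m=eyes.camera_model("wrist")
s=telemetry.observe(); f=s["tcp_pos"]+[0,0,-.0026]
im=cv2.imread("pics/w5.png")
for leg in (-10,0,10,20): # leg pitch: hinge above foot level by
  a=np.radians(leg); h=f+[-.0547*np.cos(a),0,.0547*np.sin(a)]
  for q in (30,45,60):
    t=np.radians(180-q-leg); x=np.array([np.cos(t),0,np.sin(t)]); z=np.array([np.sin(t),0,-np.cos(t)])
    c=h-.018*x-.023*z; P=[f,h,c+.05*x+.014*z+[0,.033,0],c+.05*x+.014*z-[0,.033,0],c+.05*x-.014*z+[0,.033,0],c-.05*x+.014*z+[0,.033,0]]
    p=(proj(m,P)-[120,60])*1.2; print(leg,q,p.round(0).tolist())
E
```

```text
-10 30 [[190.0, 256.0], [188.0, 131.0], [272.0, 46.0], [101.0, 49.0], [260.0, 26.0], [248.0, 228.0]]
-10 45 [[190.0, 256.0], [188.0, 131.0], [277.0, 50.0], [96.0, 53.0], [266.0, 11.0], [245.0, 201.0]]
-10 60 [[190.0, 256.0], [188.0, 131.0], [282.0, 61.0], [92.0, 64.0], [274.0, 1.0], [243.0, 173.0]]
0 30 [[190.0, 256.0], [188.0, 134.0], [282.0, 44.0], [91.0, 47.0], [269.0, 10.0], [249.0, 215.0]]
0 45 [[190.0, 256.0], [188.0, 134.0], [288.0, 53.0], [85.0, 56.0], [277.0, -3.0], [246.0, 186.0]]
0 60 [[190.0, 256.0], [188.0, 134.0], [293.0, 70.0], [80.0, 73.0], [287.0, -8.0], [244.0, 157.0]]
10 30 [[190.0, 256.0], [188.0, 141.0], [294.0, 51.0], [78.0, 54.0], [281.0, -2.0], [249.0, 204.0]]
10 45 [[190.0, 256.0], [188.0, 141.0], [300.0, 67.0], [73.0, 70.0], [291.0, -11.0], [247.0, 173.0]]
10 60 [[190.0, 256.0], [188.0, 141.0], [305.0, 90.0], [68.0, 94.0], [303.0, -8.0], [247.0, 141.0]]
20 30 [[190.0, 256.0], [188.0, 153.0], [308.0, 69.0], [65.0, 73.0], [295.0, -6.0], [250.0, 193.0]]
20 45 [[190.0, 256.0], [188.0, 153.0], [314.0, 93.0], [59.0, 97.0], [308.0, -7.0], [249.0, 160.0]]
20 60 [[190.0, 256.0], [188.0, 153.0], [318.0, 124.0], [56.0, 128.0], [322.0, 6.0], [250.0, 127.0]]
```

The angles fit a leg that is fully open (60°) and level. I'll carry the timer over the rack to the mat.

Request:
drive_tool([
  [[0, -0.4, 0], 0, -0.7],
  [[0, -0.7, -0.05], 0, -0.7],
  [[0, -0.9, -0.05], 0, -0.7],
  [[0, -0.9, -0.05], 0, -0.7],
  [[0, -0.9, -0.05], 0, -0.7],
  [[0, -0.9, -0.05], 0, -0.7],
  [[0, -0.9, -0.05], 0, -0.7],
  [[0, -0.9, -0.05], 0, -0.7],
  [[0, -0.6, -0.05], 0, -0.7],
  [[0, -0.3, 0], 0, -0.7],
])

```text
time_s: 8.07
tcp_pos: [0.5308, -0.1702, 0.1437]
eef_rot: [0.005, 0.712, -0.009, 0.702]
contact_force: [0.3, -0.3, -1.8]
grip_width: 0.028
```

Request:
drive_tool([
  [[0, -0.6, 0.05], 0.2, -0.7],
  [[0, -0.7, 0.1], 0.2, -0.7],
  [[0, -0.4, 0.05], 0, -0.7],
  [[0, 0, 0], 0, -0.7],
  [[0, 0, 0], 0, -0.7],
])

```text
time_s: 8.7
tcp_pos: [0.5361, -0.2563, 0.1417]
eef_rot: [0.019, 0.713, -0.02, 0.701]
contact_force: [-0.5, 0.7, -2.2]
grip_width: 0.0282
```

```bash
python3 - <<'E'
from h import *
state(); im=eyes.camera("wrist")[:,:,::-1]; s=eyes.camera("scene")[:,:,::-1]
a=cv2.resize(im,None,fx=.7,fy=.7)
b=cv2.resize(s[140:270,130:260],(294,294))
cv2.imwrite("pics/w6.png",np.hstack([a,b]))
E
```

```text
t 8.7 tcp [ 0.5361 -0.2563  0.1417] F [-0.51  0.7  -2.16] w 0.0282
tool axes (cols)
 [[-0.018  0.055  0.998]
 [-0.001  0.998 -0.055]
 [-1.    -0.002 -0.018]]
```

View pics/w6.png

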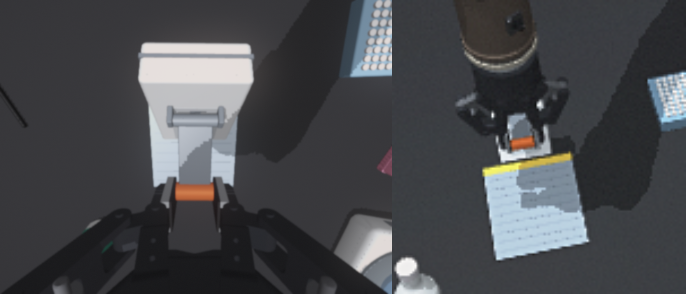

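Request:
drive_tool([
  [[0.4, 0, 0], 0, -0.7],
  [[0.4, 0, 0], 0, -0.7],
  [[0.22, 0, 0], 0, -0.7],
  [[0, 0, 0], 0, -0.7],
])

```text
time_s: 9.3
tcp_pos: [0.5369, -0.2518, 0.0905]
eef_rot: [0.017, 0.712, -0.017, 0.701]
contact_force: [-0.2, 0.1, -2.3]
grip_width: 0.0278
```

Request:
drive_tool([
  [[0.06, 0, 0], 0, -0.7],
  [[0.06, 0, 0], 0, -0.7],
  [[0, 0, 0], 0, -0.7],
])

```text
time_s: 9.68
tcp_pos: [0.5379, -0.2518, 0.0857]
eef_rot: [0.016, 0.712, -0.017, 0.702]
contact_force: [-0.5, 0.5, -2.5]
grip_width: 0.0279
```

Request:
drive_tool([
  [[0.05, 0, 0], 0, -0.7],
  [[0.05, 0, 0], 0, -0.7],
  [[0, 0, 0], 0, -0.7],
])

```text
time_s: 10.05
tcp_pos: [0.5382, -0.2522, 0.0813]
eef_rot: [0.016, 0.711, -0.018, 0.703]
contact_force: [0.4, 0.1, 0.6]
grip_width: 0.0277
```

Request:
drive_tool([
  [[0, 0, 0], 0, -0.36],
  [[0, 0, 0], 0, -0.36],
  [[0.1, 0, 0.14], 0, -0.36],
  [[0.12, 0, 0.14], 0, -0.36],
  [[0, 0, 0], 0, -0.36],
])

```text
time_s: 10.68
tcp_pos: [0.5562, -0.2534, 0.0723]
eef_rot: [0.016, 0.709, -0.018, 0.705]
contact_force: [0.6, 1.4, 6.7]
grip_width: 0.0278
```

```bash
python3 - <<'E'
from h import *
state(); im=eyes.camera("wrist")[:,:,::-1]; s=eyes.camera("scene")[:,:,::-1]
a=cv2.resize(im[60:360,120:440],None,fx=1.2,fy=1.2); b=cv2.resize(s[130:260,140:240],None,fx=2.77,fy=2.77)
cv2.imwrite("pics/w7.png",np.hstack([a,cv2.resize(b,(277,360))]))
E
```

```text
t 10.68 tcp [ 0.5562 -0.2534  0.0723] F [0.64 1.44 6.69] w 0.0278
tool axes (cols)
 [[-0.006  0.048  0.999]
 [-0.003  0.999 -0.048]
 [-1.    -0.003 -0.006]]
```

View pics/w7.png

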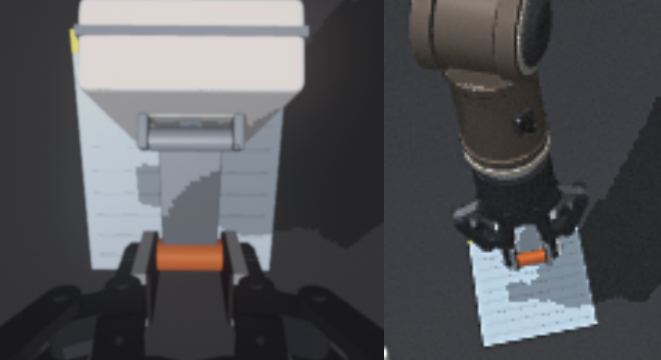

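The top end is lifting well and the bottom edge is holding, but 6.7 N is loading the stop. I'll ease the grip so the roller can turn.

Request:
drive_tool([
  [[0, 0, 0], 0, -0.35],
  [[0, 0, 0], 0, -0.345],
  [[0, 0, 0], 0, -0.345],
])

```text
time_s: 11.15
tcp_pos: [0.5571, -0.2533, 0.0726]
eef_rot: [0.016, 0.709, -0.018, 0.705]
contact_force: [-1.9, 0.6, 4.0]
grip_width: 0.0281
```

Request:
drive_tool([
  [[0.06, 0, 0.12], 0, -0.345],
  [[0.1, 0, 0.1], 0, -0.345],
  [[0, 0, 0], 0, -0.345],
])

```text
time_s: 11.52
tcp_pos: [0.569, -0.2542, 0.0638]
eef_rot: [0.015, 0.709, -0.018, 0.705]
contact_force: [-0.3, 0.3, 3.8]
grip_width: 0.0279
```

```bash
python3 - <<'E'
from h import *
state(); im=eyes.camera("wrist")[:,:,::-1]; 
cv2.imwrite("pics/w8.png",cv2.resize(im[60:360,120:440],None,fx=1.2,fy=1.2))
E
```

```text
t 11.53 tcp [ 0.569  -0.2542  0.0638] F [-0.32  0.3   3.77] w 0.0279
tool axes (cols)
 [[-0.005  0.047  0.999]
 [-0.003  0.999 -0.047]
 [-1.    -0.003 -0.005]]
```

View pics/w8.png

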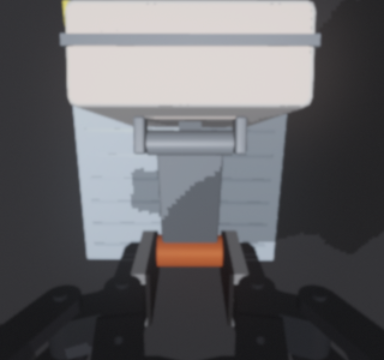

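By foot height the tilt is about 77°, past the balance point and heading for the flat bottom end. I'll continue the arc.

Request:
drive_tool([
  [[0.1, 0, 0.08], 0, -0.345],
  [[0.11, 0, 0.08], 0, -0.345],
  [[0, 0, 0], 0, -0.345],
])

```text
time_s: 11.95
tcp_pos: [0.5782, -0.2548, 0.053]
eef_rot: [0.015, 0.708, -0.018, 0.706]
contact_force: [-0.4, -0.6, 2.4]
grip_width: 0.0284
```

Request:
drive_tool([
  [[0.08, 0, 0.05], 0, -0.345],
  [[0.06, 0, 0.03], 0, -0.345],
  [[0, 0, 0], 0, -0.345],
])

```text
time_s: 12.32
tcp_pos: [0.5831, -0.2547, 0.0459]
eef_rot: [0.016, 0.708, -0.018, 0.706]
contact_force: [0.0, 0.6, 5.6]
grip_width: 0.0278
```

```bash
python3 - <<'E'
from h import *
s,r=state(); im=eyes.camera("wrist")[:,:,::-1]; cv2.imwrite("pics/w9.png",im); m=eyes.camera_model("wrist"); np.save("w9.npy",m,allow_pickle=True)
u=np.array([r[0,2],r[1,2],0]);v=np.array([r[0,1],r[1,1],0]);f=s["tcp_pos"]+[0,0,-.0026]
for T in (84,87,90,93):
    t=np.radians(180-T); x=np.cos(t)*u+np.sin(t)*np.array([0,0,1]); z=np.sin(t)*u-np.cos(t)*np.array([0,0,1])
    c=f+.0094*x-.0704*z; print(T,"c",c.round(4),"minz",(c-.05*x-.014*z)[2].round(4),(c-.05*x+.014*z)[2].round(4),proj(m,[c+.018*x+.023*z,c+.05*x+.014*z,c+.05*x-.014*z,c+.05*x+.014*z+.033*v,c+.05*x-.014*z+.033*v,c+.05*x+.014*z-.033*v]).round(0).tolist())
hsv=cv2.cvtColor(im,cv2.COLOR_BGR2HSV); 
print([(y,hsv[y,300].tolist()) for y in range(56,240,4)])
E
```

```text
t 12.32 tcp [ 0.5831 -0.2547  0.0459] F [0.05 0.63 5.65] w 0.0278
tool axes (cols)
 [[-0.002  0.048  0.999]
 [-0.003  0.999 -0.048]
 [-1.    -0.004 -0.002]]
84 c [ 0.5122 -0.2514  0.0453] minz -0.0059 -0.003 [[278.0, 193.0], [278.0, 180.0], [278.0, 77.0], [391.0, 180.0], [400.0, 77.0], [165.0, 180.0]]
87 c [ 0.5124 -0.2514  0.049 ] minz -0.0017 -0.0002 [[278.0, 198.0], [278.0, 192.0], [278.0, 86.0], [394.0, 192.0], [406.0, 86.0], [162.0, 192.0]]
90 c [ 0.5128 -0.2514  0.0527] minz 0.0027 0.0027 [[278.0, 203.0], [278.0, 205.0], [278.0, 98.0], [397.0, 206.0], [412.0, 98.0], [160.0, 205.0]]
93 c [ 0.5134 -0.2514  0.0564] minz 0.0072 0.0057 [[278.0, 209.0], [278.0, 220.0], [278.0, 111.0], [400.0, 220.0], [418.0, 111.0], [157.0, 220.0]]
[(56, [105, 25, 207]), (60, [105, 25, 207]), (64, [105, 25, 207]), (68, [107, 25, 208]), (72, [106, 23, 210]), (76, [106, 26, 208]), (80, [107, 11, 160]), (84, [13, 8, 218]), (88, [7, 11, 218]), (92, [10, 10, 221]), (96, [10, 10, 221]), (100, [10, 10, 221]), (104, [10, 10, 221]), (108, [10, 10, 221]), (112, [10, 10, 221]), (116, [8, 9, 221]), (120, [110, 12, 195]), (124, [108, 17, 192]), (128, [108, 17, 192]), (132, [9, 8, 216]), (136, [7, 10, 222]), (140, [7, 10, 222]), (144, [7, 10, 222]), (148, [7, 10, 222]), (152, [7, 10, 222]), (156, [7, 10, 222]), (160, [7, 10, 222]), (164, [7, 10, 222]), (168, [7, 10, 222]), (172, [7, 10, 222]), (176, [7, 10, 222]), (180, [10, 10, 221]), (184, [0, 0, 206]), (188, [108, 20, 164]), (192, [108, 18, 185]), (196, [109, 26, 160]), (200, [109, 26, 136]), (204, [108, 26, 145]), (208, [109, 27, 133]), (212, [109, 27, 105]), (216, [109, 27, 105]), (220, [109, 27, 104]), (224, [109, 27, 103]), (228, [112, 27, 103]), (232, [109, 27, 103]), (236, [110, 30, 102])]
```

Request:
drive_tool([
  [[-0.03, 0, 0.06], 0, -0.34],
  [[0, 0, 0.05], 0, -0.33],
  [[0, 0, 0], 0, -0.32],
  [[0, 0, 0], 0, -0.3],
  [[0, 0, 0], 0, -0.25],
])

```text
time_s: 13.0
tcp_pos: [0.5873, -0.2548, 0.0458]
eef_rot: [0.016, 0.709, -0.018, 0.705]
contact_force: [-0.1, -0.3, -0.3]
grip_width: 0.0322
```

```bash
cat >> h.py <<'E'
def top(name="w"):
    s,r=state(); im=eyes.camera("wrist")[:,:,::-1]; cv2.imwrite(f"pics/{name}.png",im); m=eyes.camera_model("wrist")
    hsv=cv2.cvtColor(im,cv2.COLOR_BGR2HSV)
    for z in (.103,):
        c=blobs((hsv[...,2]>175)&(hsv[...,1]<24),(0,0,560,300))[0]; q=cv2.minAreaRect(c); P=np.array([ray(m,*p,z)[:2] for p in cv2.boxPoints(q)])
        e=np.diff(np.vstack([P,P[:1]]),axis=0); print("px",cv2.boxPoints(q).round().tolist(),"W",P.round(4).tolist(),"c",P.mean(0).round(4),"len",np.linalg.norm(e,axis=1).round(4),"ang",np.degrees(np.arctan2(e[:,1],e[:,0])).round(1))
    o=blobs((hsv[...,0]>3)&(hsv[...,0]<18)&(hsv[...,1]>130)&(hsv[...,2]>90),(150,150,420,420),8)
    if o: print("foot px",np.round(cv2.minAreaRect(o[0]),1).tolist() if 0 else cv2.minAreaRect(o[0]))
    return s,r,im,m
E
python3 -c "
from h import *
top('w10')"
```

```text
t 13.0 tcp [ 0.5873 -0.2548  0.0458] F [-0.12 -0.26 -0.32] w 0.0322
tool axes (cols)
 [[-0.005  0.048  0.999]
 [-0.003  0.999 -0.048]
 [-1.    -0.003 -0.005]]
px [[148.0, 73.0], [403.0, 73.0], [403.0, 197.0], [148.0, 197.0]] W [[0.4962, -0.282], [0.4992, -0.2205], [0.5304, -0.2178], [0.5271, -0.2878]] c [ 0.5132 -0.252 ] len [0.0616 0.0313 0.07   0.0314] ang [ 87.2   4.9 -92.7 169.4]
foot px ((277.5, 263.5), (25.0, 61.0), 90.0)
```

The timer is free and standing upright, with zero force on the tool. I'll retreat straight up and look.

Request:
drive_tool([
  [[0, 0, 0], 0, -0.15],
  [[-0.2, 0, 0], 0, -0.15],
  [[-0.5, 0, 0], 0, -0.15],
  [[-0.8, 0, 0], 0, -0.15],
  [[-0.9, 0, -0.1], 0, 0.5],
  [[-0.9, 0, -0.3], 0, 1],
  [[-0.3, 0, -0.2], 0, 1],
  [[0, 0, 0], 0, 1],
])

```text
time_s: 14.05
tcp_pos: [0.5578, -0.2527, 0.2347]
eef_rot: [0.016, 0.708, -0.018, 0.706]
contact_force: [0.2, -0.9, -1.1]
grip_width: 0.0852
```

```bash
python3 - <<'E'
from h import *
s,r,im,m=top('w11')
t=eyes.camera("top")[:,:,::-1]; cv2.imwrite("pics/t11.png",t)
sc=eyes.camera("scene")[:,:,::-1]; cv2.imwrite("pics/s11.png",sc)
cv2.imwrite("pics/v11.png",np.hstack([cv2.resize(im,(480,360)),cv2.resize(sc[160:270,140:240],(310,360))]))
E
```

```text
t 14.05 tcp [ 0.5578 -0.2527  0.2347] F [ 0.19 -0.88 -1.06] w 0.0852
tool axes (cols)
 [[-0.003  0.048  0.999]
 [-0.003  0.999 -0.048]
 [-1.    -0.003 -0.003]]
px [[224.0, 215.0], [224.0, 108.0], [322.0, 108.0], [322.0, 215.0]] W [[0.5673, -0.3056], [0.4698, -0.2953], [0.4738, -0.2108], [0.5717, -0.2108]] c [ 0.5206 -0.2556] len [0.098  0.0847 0.0979 0.0949] ang [174.   87.3   0.  -92.7]
foot px ((277.5, 208.0), (6.0, 21.0), 90.0)
```

View pics/v11.png

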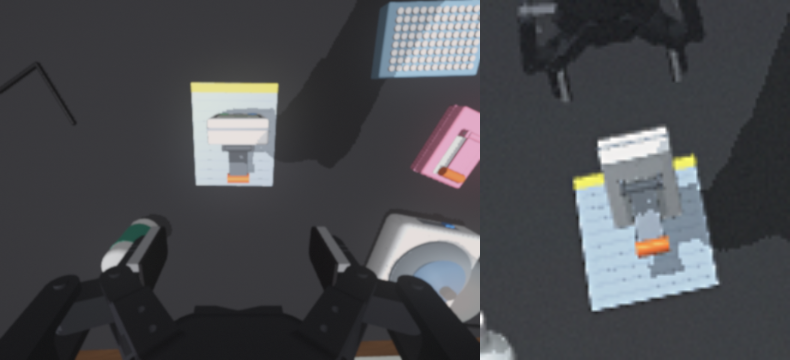

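The timer stands upright on the mat with the leg open and the yellow stripe on its display side. One viewing is left, so I'll do the rest numerically.

```bash
python3 - <<'E'
from h import *
im=cv2.imread("pics/w11.png"); m=eyes.camera_model("wrist"); hsv=cv2.cvtColor(im,cv2.COLOR_BGR2HSV); H,S,V=[hsv[...,i].astype(int) for i in range(3)]
def rect(mask,roi,z,lab):
    c=blobs(mask,roi)[0]; q=cv2.minAreaRect(c); B=cv2.boxPoints(q); P=np.array([ray(m,*p,z)[:2] for p in B]); e=np.diff(np.vstack([P,P[:1]]),axis=0)
    print(lab,B.round(1).tolist(),P.round(4).tolist(),"c",P.mean(0).round(4),"len",np.linalg.norm(e,axis=1).round(4),"ang",np.degrees(np.arctan2(e[:,1],e[:,0])).round(1)); return c
roi=(215,90,335,225)
rect((V>150)&(S<16),roi,.103,"top")
rect((V>80)&(S>60)&(H>20)&(H<36),roi,.003,"yellow")
c=rect((V>70),roi,.003,"mat")
a=cv2.approxPolyDP(cv2.convexHull(c),4,True).reshape(-1,2); print([(p.tolist(),ray(m,*p,.003)[:2].round(4).tolist()) for p in a])
for n in range(136,172,2): 
    row=(V[n]>150)&(S[n]<16); k=np.where(row[230:325])[0]; print(n,(k.min()+230,k.max()+230,len(k)) if len(k) else None,end=" ")
E
```

```text
top [[223.0, 108.0], [323.0, 108.0], [323.0, 198.0], [223.0, 198.0]] [[0.4692, -0.2953], [0.4732, -0.2096], [0.5535, -0.2095], [0.5491, -0.3037]] c [ 0.5112 -0.2545] len [0.0859 0.0802 0.0944 0.0803] ang [ 8.73e+01  1.00e-01 -9.27e+01  1.74e+02]
yellow [[221.89999389648438, 106.5], [222.0, 94.9000015258789], [325.1000061035156, 96.0], [324.8999938964844, 107.69999694824219]] [[0.4641, -0.3143], [0.4513, -0.3128], [0.4582, -0.1924], [0.4711, -0.1925]] c [ 0.4612 -0.253 ] len [0.0129 0.1206 0.0129 0.122 ] ang [173.3  86.7  -0.5 -93.3]
mat [[215.0, 94.0], [330.0, 94.0], [330.0, 224.0], [215.0, 224.0]] [[0.4499, -0.3209], [0.4562, -0.1866], [0.6187, -0.1853], [0.6116, -0.3393]] c [ 0.5341 -0.258 ] len [0.1344 0.1625 0.1542 0.1627] ang [ 87.3   0.5 -92.7 173.5]
[([323, 95], [0.457, -0.1948]), ([330, 126], [0.4923, -0.1863]), ([326, 195], [0.5782, -0.1908]), ([319, 217], [0.6081, -0.1999]), ([291, 224], [0.6163, -0.2375]), ([229, 218], [0.604, -0.3197]), ([215, 189], [0.5636, -0.3338]), ([221, 96], [0.4524, -0.3141])]
136 (np.int64(230), np.int64(248), 19) 138 (np.int64(230), np.int64(312), 83) 140 (np.int64(230), np.int64(313), 84) 142 (np.int64(230), np.int64(313), 84) 144 (np.int64(230), np.int64(313), 84) 146 (np.int64(230), np.int64(313), 84) 148 (np.int64(230), np.int64(313), 84) 150 (np.int64(230), np.int64(311), 82) 152 (np.int64(230), np.int64(312), 83) 154 (np.int64(230), np.int64(312), 83) 156 (np.int64(230), np.int64(312), 83) 158 (np.int64(230), np.int64(312), 83) 160 (np.int64(230), np.int64(312), 83) 162 (np.int64(230), np.int64(312), 83) 164 (np.int64(230), np.int64(312), 83) 166 (np.int64(230), np.int64(312), 83) 168 (np.int64(230), np.int64(310), 81) 170 (np.int64(230), np.int64(257), 28)
```

```bash
python3 - <<'E'
from h import *
im=cv2.imread("pics/w11.png"); m=eyes.camera_model("wrist"); hsv=cv2.cvtColor(im,cv2.COLOR_BGR2HSV); H,S,V=[hsv[...,i].astype(int) for i in range(3)]
mask=(V>185)&((H<60)|(S<10)); mask&=(V>185)
c=blobs(cv2.morphologyEx(mask.astype(np.uint8),cv2.MORPH_OPEN,np.ones((4,4))),(225,130,330,180))
for k in c[:3]:
    q=cv2.minAreaRect(k); x,y,w,h=cv2.boundingRect(k); print(q,(x,y,w,h),[ray(m,u,v,.103)[:2].round(4).tolist() for u,v in((x,y),(x+w,y),(x,y+h),(x+w,y+h),(x+w/2,y+h/2))])
s,r=state()
print("px pred of box top at .513,-.252:",proj(m,[[.499,-.252,.103],[.527,-.252,.103],[.513,-.285,.103],[.513,-.219,.103]]).round(1).tolist())
print(hsv[135:175:3,300].tolist()); print(hsv[155,235:325:3].tolist())
E
```

```text
((277.0, 160.99998474121094), (69.99998474121094, 15.999998092651367), -0.0) (242, 153, 71, 17) [[0.508, -0.2823], [0.511, -0.2185], [0.5234, -0.2836], [0.5264, -0.2186], [0.5171, -0.2507]]
((277.5, 144.0), (12.0, 73.0), 90.0) (241, 138, 74, 13) [[0.4949, -0.282], [0.498, -0.2166], [0.5062, -0.283], [0.5093, -0.2167], [0.5021, -0.2496]]
t 14.2 tcp [ 0.5577 -0.252   0.2321] F [-0.27 -0.14 -0.14] w 0.0854
tool axes (cols)
 [[-0.007  0.047  0.999]
 [-0.002  0.999 -0.047]
 [-1.    -0.002 -0.007]]
px pred of box top at .513,-.252: [[275.1, 141.1], [276.6, 172.3], [239.4, 158.7], [312.5, 155.2]]
[[68, 9, 111], [150, 1, 183], [8, 9, 231], [10, 10, 232], [8, 9, 230], [110, 11, 205], [5, 7, 226], [10, 10, 232], [7, 10, 232], [5, 7, 225], [0, 4, 215], [111, 10, 175], [106, 29, 169], [106, 29, 168]]
[[90, 10, 222], [90, 10, 222], [94, 8, 216], [8, 9, 231], [10, 10, 232], [10, 10, 232], [10, 10, 232], [8, 9, 232], [8, 9, 232], [10, 10, 232], [8, 9, 232], [10, 10, 232], [8, 9, 232], [10, 10, 232], [10, 10, 232], [10, 10, 232], [10, 10, 232], [10, 10, 232], [10, 10, 232], [10, 10, 232], [10, 10, 232], [10, 10, 232], [7, 10, 232], [7, 10, 232], [5, 7, 225], [130, 4, 205], [108, 15, 166], [105, 27, 168], [106, 29, 169], [110, 20, 78]]
```

Request:
drive_tool([
  [[0, 0, -0.5], 0, 1],
  [[0, 0, -0.45], 0, 1],
  [[0.3, 0, -0.05], 0, 1],
  [[0, 0, 0], 0, 1],
])

```text
time_s: 14.7
tcp_pos: [0.506, -0.2477, 0.2098]
eef_rot: [0.016, 0.713, -0.016, 0.701]
contact_force: [0.3, -0.5, 0.7]
grip_width: 0.0849
```

Request:
drive_tool([
  [[0.4, -0.06, 0.09], 0, 1],
  [[0.6, 0, 0.03], 0, 1],
  [[0.7, 0, 0], 0, 1],
  [[0.4, 0, 0], 0, 1],
  [[0.1, 0, 0], 0, 1],
  [[0, 0, 0], 0, 1],
])

```text
time_s: 15.45
tcp_pos: [0.515, -0.2499, 0.0931]
eef_rot: [0.015, 0.713, -0.014, 0.7]
contact_force: [-0.2, 0.3, 1.6]
grip_width: 0.0856
```

```bash
python3 - <<'E'
from h import *
s,r=state(); im=eyes.camera("wrist")[:,:,::-1]; cv2.imwrite("pics/w12.png",im); m=eyes.camera_model("wrist"); hsv=cv2.cvtColor(im,cv2.COLOR_BGR2HSV)
mask=((hsv[...,2]>195)&(hsv[...,1]<14)).astype(np.uint8)
for k in blobs(mask,(60,60,500,400),60)[:3]:
    x,y,w,h=cv2.boundingRect(k); print((x,y,w,h),[ray(m,u,v,.103)[:2].round(4).tolist() for u,v in((x,y),(x+w,y),(x,y+h),(x+w,y+h))])
E
```

```text
t 15.45 tcp [ 0.515  -0.2499  0.0931] F [-0.21  0.32  1.56] w 0.0856
tool axes (cols)
 [[-0.018  0.041  0.999]
 [ 0.001  0.999 -0.041]
 [-1.     0.001 -0.018]]
(210, 276, 129, 24) [[0.5084, -0.283], [0.511, -0.2201], [0.5219, -0.2845], [0.5246, -0.2198]]
(208, 251, 132, 19) [[0.495, -0.2825], [0.4977, -0.2199], [0.5051, -0.2836], [0.5078, -0.2197]]
(193, 164, 116, 41) [[0.4537, -0.2843], [0.4558, -0.2342], [0.4721, -0.2867], [0.4743, -0.2344]]
```

Request:
drive_tool([
  [[0.12, -0.03, -0.09], 0, 1],
  [[0, 0, 0], 0, 0.8],
  [[0, 0, 0], 0, 0.65],
  [[0, 0, 0], 0, 0.5],
  [[0, 0, 0], 0, 0.4],
  [[0, 0, 0], 0, 0.4],
])

```text
time_s: 16.25
tcp_pos: [0.5115, -0.2519, 0.0897]
eef_rot: [0.015, 0.712, -0.015, 0.702]
contact_force: [0.3, -0.5, -0.3]
grip_width: 0.0644
```

Request:
drive_tool([
  [[-0.15, 0, 0], 0, 0.4],
  [[-0.1, -0.04, -0.17], 0.17, 0.4],
  [[0, -0.04, -0.17], 0, 0.4],
  [[0, 0, 0], 0, 0.4],
  [[0, 0, 0], 0, 0.4],
])

```text
time_s: 16.88
tcp_pos: [0.4923, -0.2553, 0.103]
eef_rot: [0.021, 0.712, -0.02, 0.702]
contact_force: [0.5, 0.0, -2.0]
grip_width: 0.0645
```

```bash
python3 -c "
from h import *
state()"
```

```text
t 16.88 tcp [ 0.4923 -0.2553  0.103 ] F [ 0.5   0.04 -2.04] w 0.0645
tool axes (cols)
 [[-0.015  0.058  0.998]
 [ 0.     0.998 -0.058]
 [-1.    -0.    -0.015]]
```

Request:
drive_tool([
  [[0.14, 0, 0.02], 0, 0.4],
  [[0.1, 0, 0], 0, 0.4],
  [[0.04, 0, 0], 0, 0.4],
  [[0, 0, 0], 0, 0.4],
])

```text
time_s: 17.38
tcp_pos: [0.4947, -0.2553, 0.0897]
eef_rot: [0.02, 0.711, -0.02, 0.702]
contact_force: [0.7, 0.1, -2.4]
grip_width: 0.0642
```

Request:
drive_tool([
  [[0.04, 0, -0.01], 0, 0.4],
  [[0.02, 0, -0.01], 0, 0.4],
  [[0, 0, 0], 0, 0.4],
])

```text
time_s: 17.75
tcp_pos: [0.4952, -0.2554, 0.0897]
eef_rot: [0.02, 0.71, -0.02, 0.703]
contact_force: [-0.6, 0.1, -1.7]
grip_width: 0.0643
```

Request:
drive_tool([
  [[0.07, 0, -0.02], 0, 0.4],
  [[0.03, 0, -0.02], 0, 0.4],
  [[0, 0, 0], 0, 0.4],
])

```text
time_s: 18.12
tcp_pos: [0.4956, -0.2554, 0.0898]
eef_rot: [0.02, 0.708, -0.02, 0.706]
contact_force: [0.1, -0.8, -2.4]
grip_width: 0.0644
```

```bash
python3 -c "
from h import *
s,r=state(); print(s['joint_positions'].round(3), s['tau'].round(2), s['moment'].round(3))"
```

```text
t 18.12 tcp [ 0.4956 -0.2554  0.0898] F [ 0.07 -0.77 -2.35] w 0.0644
tool axes (cols)
 [[-0.004  0.057  0.998]
 [ 0.001  0.998 -0.057]
 [-1.     0.    -0.004]]
[ 0.201  0.481  0.246  1.917 -0.162  0.767  2.051] [-3.100e-01 -5.737e+01  4.350e+00 -2.360e+01 -6.000e-02 -2.000e-02
  1.000e-02] [-0.021  0.091 -0.062]
```

Request:
drive_tool([
  [[0.12, 0, -0.04], 0, 0.4],
  [[0, 0, 0], 0, 0.4],
])

```text
time_s: 18.38
tcp_pos: [0.4989, -0.2555, 0.0899]
eef_rot: [0.019, 0.704, -0.02, 0.709]
contact_force: [-0.4, -0.1, -2.9]
grip_width: 0.0649
```

Request:
drive_tool([
  [[-0.2, 0, -0.06], 0, 0.4],
  [[0, 0, 0], 0, 0.4],
])

```text
time_s: 18.62
tcp_pos: [0.4953, -0.2552, 0.0996]
eef_rot: [0.019, 0.705, -0.02, 0.709]
contact_force: [-0.6, -1.2, -3.3]
grip_width: 0.0644
```

```bash
python3 -c "
from h import *
s,r=state(); print(s['joint_positions'].round(3), s['tau'].round(2), s['moment'].round(3))"
```

```text
t 18.62 tcp [ 0.4953 -0.2552  0.0996] F [-0.55 -1.15 -3.33] w 0.0644
tool axes (cols)
 [[ 0.006  0.055  0.998]
 [-0.     0.998 -0.055]
 [-1.    -0.     0.006]]
[ 0.2    0.462  0.247  1.919 -0.16   0.774  2.052] [-6.000e-02 -5.689e+01  4.430e+00 -2.384e+01  2.000e-02  1.200e-01
 -2.000e-02] [ 0.047 -0.    -0.025]
```

Request:
drive_tool([
  [[0.15, 0, -0.02], 0, 0.4],
  [[0, 0, 0], 0, 0.4],
])

```text
time_s: 18.88
tcp_pos: [0.4934, -0.2548, 0.0903]
eef_rot: [0.02, 0.705, -0.019, 0.708]
contact_force: [-0.4, 1.0, -2.1]
grip_width: 0.0645
```

```bash
python3 -c "
from h import *
s,r=state(); print(s['joint_positions'].round(4), s['tau'].round(2), s['moment'].round(3))
im=eyes.camera('wrist')[:,:,::-1]; sc=eyes.camera('scene')[:,:,::-1]
cv2.imwrite('pics/w13.png',im); cv2.imwrite('pics/s13.png',sc); m=eyes.camera_model('wrist'); np.save('w13.npy',m,allow_pickle=True)
hsv=cv2.cvtColor(im,cv2.COLOR_BGR2HSV)
for k in blobs((hsv[...,0]>3)&(hsv[...,0]<18)&(hsv[...,1]>130)&(hsv[...,2]>60),(0,0,560,420),8)[:3]: print('orange',cv2.minAreaRect(k))
for k in blobs(((hsv[...,2]>195)&(hsv[...,1]<14)).astype(np.uint8),(60,60,500,400),60)[:4]: print(cv2.boundingRect(k))
sm=eyes.camera_model('scene'); h2=cv2.cvtColor(sc,cv2.COLOR_BGR2HSV)
for k in blobs((h2[...,0]>3)&(h2[...,0]<18)&(h2[...,1]>130)&(h2[...,2]>90),(160,160,240,280),4)[:3]: print('scene orange',cv2.minAreaRect(k))
c=np.array([.494,-.2555,.053]); print(proj(sm,[[c[0]+.0704,c[1]-.004,z] for z in (.034,.0406+.003,.054)]).round(1).tolist())
"
```

```text
t 18.88 tcp [ 0.4934 -0.2548  0.0903] F [-0.42  1.04 -2.14] w 0.0645
tool axes (cols)
 [[ 0.004  0.055  0.998]
 [ 0.     0.998 -0.055]
 [-1.     0.     0.004]]
[ 0.2035  0.4734  0.2439  1.9275 -0.1641  0.7556  2.0566] [ 2.000e-02 -5.665e+01  4.480e+00 -2.325e+01 -2.000e-02 -1.600e-01
  3.000e-02] [-0.008  0.075  0.03 ]
orange ((277.5, 331.5), (5.0, 39.0), 90.0)
(213, 286, 130, 25)
(211, 262, 134, 19)
(201, 190, 36, 31)
scene orange ((192.5, 230.0), (4.0, 9.0), 90.0)
[[192.9, 232.2], [192.5, 230.3], [192.1, 228.2]]
```

Request:
drive_tool([
  [[0.15, 0, 0], 0, 0.4],
  [[0, 0, 0], 0, 0.4],
])

```text
time_s: 19.23
tcp_pos: [0.499, -0.256, 0.0896]
eef_rot: [0.019, 0.701, -0.02, 0.712]
contact_force: [-0.1, 0.0, -3.2]
grip_width: 0.0649
```

```bash
python3 -c "
from h import *
s,r=state(); print(s['joint_positions'].round(4), s['tau'].round(2), s['moment'].round(3))"
```

```text
t 19.23 tcp [ 0.499  -0.256   0.0896] F [-0.11  0.   -3.17] w 0.0649
tool axes (cols)
 [[ 0.016  0.055  0.998]
 [-0.002  0.998 -0.055]
 [-1.    -0.001  0.016]]
[ 0.2061  0.4765  0.2406  1.9238 -0.1693  0.7449  2.0599] [-1.100e-01 -5.785e+01  4.440e+00 -2.409e+01 -1.200e-01 -7.000e-02
  2.000e-02] [-0.028  0.007  0.02 ]
```

Request:
drive_tool([
  [[0, 0, 0], 0, 0.5],
  [[0, 0, 0], 0, 0.52],
  [[0, 0, 0], 0, 0.54],
  [[0, 0, 0], 0, 0.56],
  [[0, 0, 0], 0, 0.6],
  [[0, 0, 0], 0, 0.6],
])

```text
time_s: 19.98
tcp_pos: [0.4985, -0.2561, 0.0885]
eef_rot: [0.019, 0.702, -0.02, 0.712]
contact_force: [-0.8, -0.6, 0.2]
grip_width: 0.0684
```

```bash
python3 -c "
from h import *
s,r=state()
im=eyes.camera('wrist')[:,:,::-1]; cv2.imwrite('pics/w14.png',im); m=eyes.camera_model('wrist')
hsv=cv2.cvtColor(im,cv2.COLOR_BGR2HSV)
for k in blobs((hsv[...,0]>3)&(hsv[...,0]<18)&(hsv[...,1]>130)&(hsv[...,2]>60),(0,0,560,420),8)[:3]: print('orange',cv2.minAreaRect(k))
for k in blobs(((hsv[...,2]>195)&(hsv[...,1]<14)).astype(np.uint8),(60,60,500,400),60)[:2]:
    x,y,w,h=cv2.boundingRect(k); print((x,y,w,h),[ray(m,u,v,.103)[:2].round(4).tolist() for u,v in((x,y),(x+w,y),(x,y+h),(x+w,y+h))])
"
```

```text
t 19.98 tcp [ 0.4985 -0.2561  0.0885] F [-0.81 -0.64  0.22] w 0.0684
tool axes (cols)
 [[ 0.015  0.055  0.998]
 [-0.002  0.998 -0.055]
 [-1.    -0.001  0.015]]
orange ((277.5, 327.5), (5.0, 41.0), 90.0)
orange ((286.8807678222656, 320.9358215332031), (6.130089282989502, 20.880613327026367), 73.3007583618164)
(212, 285, 132, 24) [[0.4929, -0.2872], [0.4963, -0.2248], [0.5064, -0.2889], [0.51, -0.2245]]
(211, 260, 135, 19) [[0.4796, -0.2859], [0.483, -0.2241], [0.4896, -0.2872], [0.493, -0.2239]]
```

The release confirms the timer was standing on the mat: zero force and only a 1 mm settle. The box is centred at about (0.495, -0.256), so the heel sits 21 mm before the mat's middle. Next I'll grip lightly and lean it back about the heel.

Request:
drive_tool([
  [[0, 0, 0], 0, 0.53],
  [[0, 0, 0], 0, 0.515],
  [[0, 0, 0], 0, 0.515],
  [[0, 0, 0.16], 0, 0.515],
  [[0, 0, 0.16], 0, 0.515],
  [[0, 0, 0], 0, 0.515],
])

```text
time_s: 20.78
tcp_pos: [0.514, -0.257, 0.0891]
eef_rot: [0.019, 0.702, -0.02, 0.711]
contact_force: [1.5, 0.6, 0.5]
grip_width: 0.0656
```

```bash
cat >> h.py <<'E'
def lean():
    s,r=state(); im=eyes.camera('wrist')[:,:,::-1]; cv2.imwrite('pics/lean.png',im); m=eyes.camera_model('wrist'); hsv=cv2.cvtColor(im,cv2.COLOR_BGR2HSV)
    for k in blobs(((hsv[...,2]>195)&(hsv[...,1]<14)).astype(np.uint8),(60,60,500,400),60)[:3]:
        x,y,w,h=cv2.boundingRect(k); print((x,y,w,h),[ray(m,u,v,.103)[:2].round(4).tolist() for u,v in((x+w/2,y),(x+w/2,y+h))])
    for n,roi in (("scene",(160,160,245,290)),("top",(345,170,405,240))):
        sc=eyes.camera(n)[:,:,::-1]; cv2.imwrite(f'pics/lean_{n}.png',sc); h2=cv2.cvtColor(sc,cv2.COLOR_BGR2HSV); sm=eyes.camera_model(n)
        for k in blobs((h2[...,0]>3)&(h2[...,0]<18)&(h2[...,1]>130)&(h2[...,2]>90),roi,3)[:2]:
            q=cv2.minAreaRect(k)[0]; print(n,'orange',np.round(q,1),[ray(sm,*q,z)[:2].round(4).tolist() for z in (.01,.02,.03,.04)])
E
python3 -c "
from h import *
lean()"
```

```text
t 20.77 tcp [ 0.514  -0.257   0.0891] F [1.54 0.57 0.53] w 0.0656
tool axes (cols)
 [[ 0.013  0.056  0.998]
 [-0.001  0.998 -0.056]
 [-1.    -0.     0.013]]
(213, 284, 131, 24) [[0.5098, -0.2566], [0.5234, -0.2574]]
(210, 259, 136, 19) [[0.4964, -0.2561], [0.5065, -0.2567]]
(200, 163, 103, 47) [[0.4516, -0.2645], [0.472, -0.2663]]
scene orange [193.3 235. ] [[0.5571, -0.26], [0.5643, -0.2601], [0.5715, -0.2602], [0.5787, -0.2604]]
top orange [376. 196.] [[0.5822, -0.2609], [0.5803, -0.2591], [0.5783, -0.2574], [0.5764, -0.2557]]
```

The timer slid upright instead of tilting, so the grip is still too stiff. I'll slide it back, then try a lighter grip.

Request:
drive_tool([
  [[0, 0, -0.14], 0, 0.515],
  [[0, 0, -0.14], 0, 0.515],
  [[0, 0, 0], 0, 0.535],
  [[0, 0, 0], 0, 0.545],
  [[0, 0, 0.12], 0, 0.545],
  [[0, 0, 0.12], 0, 0.545],
  [[0, 0, 0], 0, 0.545],
])

```text
time_s: 21.8
tcp_pos: [0.5108, -0.2569, 0.0889]
eef_rot: [0.02, 0.703, -0.02, 0.711]
contact_force: [-0.5, 0.1, 0.6]
grip_width: 0.0656
```

```bash
python3 -c "
from h import *
lean()"
```

```text
t 21.8 tcp [ 0.5108 -0.2569  0.0889] F [-0.5   0.1   0.63] w 0.0656
tool axes (cols)
 [[ 0.012  0.056  0.998]
 [-0.001  0.998 -0.056]
 [-1.    -0.     0.012]]
(213, 286, 131, 21) [[0.5076, -0.2566], [0.5195, -0.2573]]
(209, 262, 138, 19) [[0.4947, -0.2561], [0.5048, -0.2567]]
(200, 167, 98, 61) [[0.45, -0.2656], [0.477, -0.268]]
scene orange [192.9 233.6] [[0.5519, -0.2602], [0.5591, -0.2603], [0.5664, -0.2605], [0.5736, -0.2606]]
top orange [374.5 200. ] [[0.5696, -0.2562], [0.5678, -0.2546], [0.5659, -0.2529], [0.5641, -0.2512]]
```

The rays now meet with the foot lower (z of about 0.03), so the timer is tilting by about 13° and pivoting on its heel. I'll continue the arc.

Request:
drive_tool([
  [[0.02, 0, 0.14], 0, 0.545],
  [[0.04, 0, 0.14], 0, 0.545],
  [[0.05, 0, 0.13], 0, 0.545],
  [[0, 0, 0], 0, 0.545],
])

```text
time_s: 22.45
tcp_pos: [0.5328, -0.2582, 0.0835]
eef_rot: [0.02, 0.702, -0.02, 0.711]
contact_force: [0.4, 0.5, 1.0]
grip_width: 0.0657
```

```bash
python3 -c "
from h import *
lean()"
```

```text
t 22.45 tcp [ 0.5328 -0.2582  0.0835] F [0.41 0.45 0.95] w 0.0657
tool axes (cols)
 [[ 0.013  0.056  0.998]
 [-0.001  0.998 -0.056]
 [-1.    -0.     0.013]]
(195, 138, 135, 122) [[0.4601, -0.2601], [0.5121, -0.264]]
(208, 269, 140, 18) [[0.517, -0.2574], [0.5263, -0.2579]]
(214, 292, 128, 12) [[0.529, -0.2581], [0.5355, -0.2585]]
scene orange [193.8 237.9] [[0.5679, -0.2608], [0.575, -0.2609], [0.5821, -0.261], [0.5892, -0.2611]]
```

Request:
drive_tool([
  [[0.06, 0, 0.13], 0, 0.545],
  [[0.06, 0, 0.08], 0, 0.545],
  [[0, 0, 0], 0, 0.545],
])

```text
time_s: 22.98
tcp_pos: [0.5427, -0.2588, 0.0775]
eef_rot: [0.02, 0.703, -0.02, 0.711]
contact_force: [-0.1, 0.2, -0.7]
grip_width: 0.0661
```

```bash
python3 -c "
from h import *
lean()"
```

```text
t 22.98 tcp [ 0.5427 -0.2588  0.0775] F [-0.12  0.17 -0.74] w 0.0661
tool axes (cols)
 [[ 0.012  0.057  0.998]
 [-0.     0.998 -0.057]
 [-1.     0.     0.012]]
(192, 124, 146, 145) [[0.4649, -0.2592], [0.5233, -0.2633]]
(206, 271, 145, 11) [[0.5246, -0.2577], [0.5299, -0.258]]
scene orange [194. 239.] [[0.5718, -0.2609], [0.5789, -0.261], [0.5859, -0.2611], [0.593, -0.2612]]
```

The foot fit gives z of about 0.010, so it is resting on the mat. I'll release gently and rise.

Request:
drive_tool([
  [[0, 0, 0], 0, 0.56],
  [[0, 0, 0], 0, 0.6],
  [[0, 0, 0], 0, 0.8],
  [[0, 0, 0], 0, 1],
  [[0, 0, 0], 0, 1],
  [[-0.3, 0, 0], 0, 1],
  [[-0.7, 0, 0], 0, 1],
  [[-0.9, 0, 0.1], 0, 1],
  [[-0.9, 0, 0.3], 0, 1],
  [[0, 0, 0], 0, 1],
])

```text
time_s: 24.38
tcp_pos: [0.5607, -0.2606, 0.2265]
eef_rot: [0.02, 0.702, -0.021, 0.712]
contact_force: [-0.1, -0.1, 0.2]
grip_width: 0.0854
```

```bash
python3 - <<'E'
from h import *
lean()
im=cv2.imread('pics/lean.png'); sc=cv2.imread('pics/lean_scene.png'); t=cv2.imread('pics/lean_top.png')
v=np.hstack([cv2.resize(im,(480,360)),cv2.resize(sc[180:270,150:230],(320,360))]); w=np.hstack([cv2.resize(t[60:340,30:560],(454,240)),cv2.resize(t[170:250,335:415],(346,240),interpolation=cv2.INTER_NEAREST)])
cv2.imwrite('pics/final.png',np.vstack([v,w]))
m=eyes.camera_model('wrist'); u=np.array([.9984,-.056,0]); n=np.array([.056,.9984,0])
h=np.array([.503,-.257,.003]); a=np.radians(30); x=np.sin(a)*u+np.cos(a)*np.array([0,0,1]); z=np.cos(a)*u-np.sin(a)*np.array([0,0,1])
c=h+.05*x-.014*z; print("pred center",c,"px topback L/R, topfront L/R, foot:",proj(m,[c+.05*x+.014*z-.033*n,c+.05*x+.014*z+.033*n,c+.05*x-.014*z-.033*n,c+.05*x-.014*z+.033*n,c-.0094*x+.0704*z]).round(1).tolist())
hsv=cv2.cvtColor(im,cv2.COLOR_BGR2HSV)
for k in blobs((hsv[...,0]>3)&(hsv[...,0]<18)&(hsv[...,1]>130)&(hsv[...,2]>60),(200,60,360,300),4)[:2]: q=cv2.minAreaRect(k); print('wrist orange',q,ray(m,*q[0],.010))
E
```

```text
t 24.38 tcp [ 0.5607 -0.2606  0.2265] F [-0.06 -0.11  0.24] w 0.0854
tool axes (cols)
 [[ 0.013  0.059  0.998]
 [-0.001  0.998 -0.059]
 [-1.    -0.001  0.013]]
(227, 102, 103, 84) [[0.4706, -0.2545], [0.5416, -0.2586]]
(451, 258, 49, 71) [[0.6259, -0.0691], [0.7129, -0.0552]]
(123, 294, 21, 19) [[0.647, -0.4143], [0.6703, -0.4195]]
scene orange [194.3 239.2] [[0.5726, -0.2602], [0.5797, -0.2603], [0.5868, -0.2604], [0.5939, -0.2605]]
top orange [375.  199.5] [[0.5712, -0.2578], [0.5694, -0.2561], [0.5675, -0.2544], [0.5657, -0.2527]]
pred center [ 0.51585504 -0.25772104  0.05330127] px topback L/R, topfront L/R, foot: [[242.5, 197.5], [311.8, 197.3], [239.6, 175.5], [314.6, 175.2], [277.1, 194.3]]
wrist orange ((278.5, 191.5), (1.0, 21.0), 90.0) [ 0.56850805 -0.25899273  0.01      ]
```

View pics/final.png

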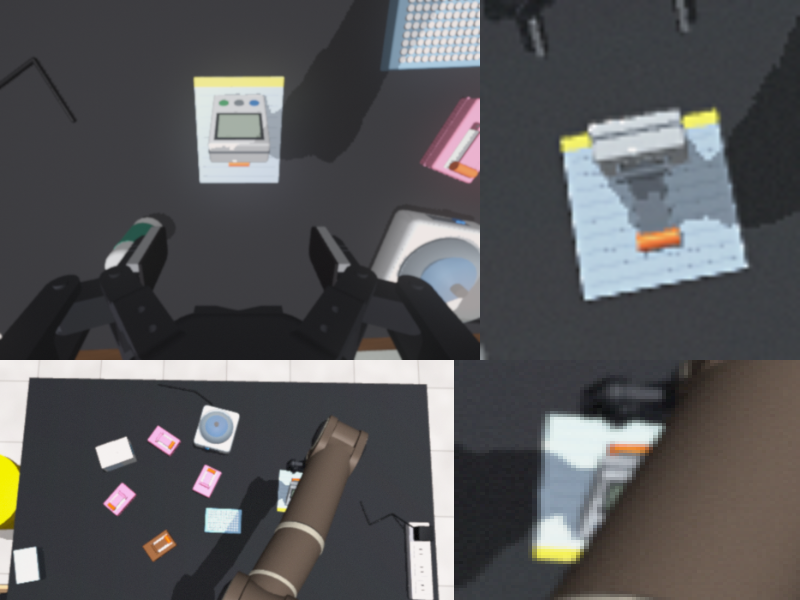

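The final view shows the timer standing on its leg, square to the mat, with its display towards the yellow edge. The foot is on the mat and the gripper is clear. I'll make one bystander check and then hand in.

```bash
python3 - <<'E'
from h import *
from bench import ticket
a=cv2.imread('pics/scene0.png').astype(int); b=cv2.imread('pics/lean_scene.png').astype(int)
for n,(x0,y0,x1,y1) in dict(rack=(240,165,290,200),bottle=(125,250,162,298),carton=(382,180,436,228),centrifuge=(278,230,338,292),pinkA=(282,192,312,228),pinkB=(342,218,386,252),pinkC=(364,152,398,190),brown=(302,130,338,162)).items():
    print(n,"changed px",int((np.abs(a-b)[y0:y1,x0:x1].max(-1)>50).sum()))
lean(); ticket.close_job()
E
```

```text
rack changed px 116
bottle changed px 0
carton changed px 0
centrifuge changed px 0
pinkA changed px 0
pinkB changed px 0
pinkC changed px 0
brown changed px 0
t 24.52 tcp [ 0.5574 -0.2597  0.2214] F [-0.43  0.32 -0.78] w 0.0857
tool axes (cols)
 [[ 0.005  0.059  0.998]
 [ 0.001  0.998 -0.059]
 [-1.     0.002  0.005]]
(226, 107, 103, 80) [[0.4717, -0.2545], [0.5388, -0.2585]]
(455, 263, 45, 66) [[0.6266, -0.0681], [0.7063, -0.0555]]
(121, 302, 18, 13) [[0.6504, -0.4161], [0.6661, -0.4196]]
scene orange [194.3 239.2] [[0.5726, -0.2602], [0.5797, -0.2603], [0.5868, -0.2604], [0.5939, -0.2605]]
top orange [375.5 199.5] [[0.5712, -0.2593], [0.5694, -0.2576], [0.5675, -0.2559], [0.5657, -0.2542]]
the job is handed in; nothing more can be done
```

The timer is standing on its heel and open leg on the mat, display facing the yellow edge, and the job is handed in at about 25 s.

- **How it went:** I gripped the foot and lifted until the leg snapped open. I carried the timer over by the foot, tipped it upright on its bottom end, then regripped its sides and leaned it back onto the leg.
- **Standing and free:** The last views showed it standing still after release, with the gripper open and well clear. Two camera views put the foot on the mat at 10 mm height. It was square to the mat to about 1° by the gripper's angle.
- **Position:** The timer's centre is about 14 mm towards the yellow edge from the mat's middle. The midpoint between heel and foot is about 8 mm past the middle the other way, so its outline is roughly centred. I left it there rather than nudge it.
- **Bystanders:** The bottle, carton, centrifuge and look-alikes showed no change against the first picture. The rack region had 116 changed pixels; I put this down to the arm's shadow, as nothing came near the rack, but I did not confirm it.
- **Disagreements:**
  - While I set the upright timer down, the force reading still showed the timer's weight although it was already touching. The release, with a 1 mm settle and zero force, settled that.
  - The first lean attempt slid the timer upright about 13–15 mm. I slid it back and leaned it with a lighter grip.

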